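# Ridge beam out through the shed roof

## Task

The red ridge beam lies inside the white model shed and is longer than the opening in the roof. Reach in, slide the beam back along the floor until you feel its near end meet the end wall nearest the robot, then tilt its far end up and draw the beam diagonally out through the opening. Finish while holding it still in the gripper with the whole beam clear above the roof; do not put it down, and leave the other things on the table where they are.

Things in the scene. Friction and masses are not known exactly. Their poses are not given: they have to be found in the camera images.
- shed: (Sizes in mm.) White model shed, grey plinth, fixed, 312 long (x) x 172 wide (y) x 86 high, flat roof. Origin: centre of underside, on the table; +x points away from the robot, to 0.3 rad askew. Inside: floor top at 6, x -150 to 150, width 160, roof underside at 81. The roof is closed but for one opening edged in blue, x -84 to 95, y -60 to 60.
- end_wall: End wall of the shed nearest the robot, outside grey and white with a red door, 6 thick, the stop for the beam. Origin: middle of its thickness and width at the height of the shed floor (shed x -153); axes as the shed's. Its inner face is at shed x -150.
- opening (a point): Centre of the roof opening (179 along shed x, 120 along shed y), at the level of the roof top, 86 above the table.
- beam: Loose red beam, 240 mm long (x) x 16 wide (y) x 20 high, 50 to 100 g. Origin: centre of underside; +x to its far end. Starts flat on the shed floor, along the shed within 0.06 rad, within 15 of its middle line, both ends hidden under the roof, near end 20 to 45 off the end wall. Slid back to that wall, its far end is just inside the opening's far edge.
- beam_near_end (a point): Centre of the beam's end face nearer the robot (beam x -120, 10 above its underside).
- beam_far_end (a point): Centre of the beam's end face away from the robot (beam x +120, 10 above its underside).
- silo: Bystander: loose grey metal model silo, diameter 90, 180 tall; origin centre of underside.
- house: Bystander: loose white model house with red roof, 110 x 85 x 105 high; origin centre of underside.
- glue: Bystander: loose white glue bottle with orange cap, diameter 48, 120 tall; origin centre of underside.
- paint_jar: Bystander: loose paint jar with black lid, diameter 64, 70 tall; origin centre of underside.
- hammer: Bystander: loose hammer lying on the table, 240 mm long.
Not all that is in view belongs to the job. Of the things shaped like the beam, the red one is meant.

How it is judged (in metres and radians):
On the way, in this order (a step that is already met when the one before it is completed fails the run):
1. the beam's near end has been slid up against the end wall (within 8 mm, pressing it with over 0.5 N), beam still low in the shed (contact force between beam and end_wall above 0.5 N and x of beam_near_end in the frame of end_wall below 0.011 m and height (world z) of beam_near_end below 0.045 m), for 0.1 s.
2. the beam is tilted through the opening: far end above the roof while the near end is still inside (height (world z) of beam_far_end above 0.1 m and height (world z) of beam_near_end below 0.08 m), for 0.1 s.
At the end, for the whole second after the job is handed in: Both ends of the beam are more than 105 mm above the table (about 2 cm above the roof), the beam is gripped by the fingers (over 1 N), at rest (under 0.03 m/s) and touches neither the shed nor any bystander (height (world z) of each of beam_near_end, beam_far_end above 0.105 m and contact force between the fingers and beam above 1 N and contact force between beam and shed below 0.1 N and linear speed of beam below 0.03 m/s and contact force between beam and silo below 0.1 N and contact force between beam and house below 0.1 N and contact force between beam and glue below 0.1 N and contact force between beam and paint_jar below 0.1 N and contact force between beam and hammer below 0.1 N); the arm keeps its last pose, push and grip.
It fails at once if the silo is shifted by more than 30 mm (distance of silo from where it was at the start of the episode above 0.03 m).
It fails at once if the house is shifted by more than 30 mm (distance of house from where it was at the start of the episode above 0.03 m).
It fails at once if the glue is shifted by more than 30 mm (distance of glue from where it was at the start of the episode above 0.03 m).
It fails at once if the jar is shifted by more than 30 mm (distance of paint_jar from where it was at the start of the episode above 0.03 m).
It fails at once if the hammer is shifted by more than 30 mm (distance of hammer from where it was at the start of the episode above 0.03 m).
It also fails if it takes over 42 s, if anything falls off the work surface, if the arm or the gripper's body presses on something with over 40 N, if the wrist force passes 120 N, or if a joint passes its speed limit or range.

## Robot

A 6-joint arm with a two-finger parallel gripper is mounted at the origin on the work surface. World frame = base frame: x ahead of the robot, y to its left, z up, the work surface at z = 0. Lengths are in mm, angles in degrees, forces in N, time in s.
With the tool pointing down it reaches from about 300 to 850 mm from the base axis. Payload 4.2 kg.
Tool frame: the origin (TCP) lies midway between the tips of the shut fingers; the grasp point (between the pads) lies 19 mm behind it (pinch_z is the distance from the TCP to the grasp point, in mm); z points along the fingers, y is the line along which they close (so a half turn about z gives the same grasp; the last joint's range is limited). The gripper opens to 91 mm and grips with 3 to 60 N. Pads are 32 mm wide; open, the fingers measure 118 mm over their backs; the gripper's body (76 mm by 178 mm) begins 60 mm behind the grasp point.
Start: joints at [67.494, 18.312, 89.639, -0, 72.044, -1.146], TCP at [209.432, 535.52, 213.976] pointing down, gripper open.
Joint ranges: [-177.97, 177.97], [-48.28, 115.42], [12.27, 149.76], [-77.06, 257.06], [2.81, 150.46], [-146.56, 146.56]. Speed limits (degrees/s): [147.25, 147.25, 180, 180, 180, 180].

## Interface

Orientations are given as [roll, pitch, yaw] about the fixed x, y, z axes, in that order (R = Rz(yaw) Ry(pitch) Rx(roll)).
In Python, from workcell import * gives the robot as it stands.
- The arm moves only by the tool step_arm, never from a script. Its argument "steps" is a list of rows, each a list of 7 numbers: the turn, a rotation vector about the tool's x, y, z in degrees, then the shift along the tool's x, y, z in mm, then the opening, from 0 (shut) to 1 (fully open). In form: [[rx, ry, rz, x, y, z, hand], ...]. A call has exactly 8 rows; each row shifts and turns the commanded pose from where the row before left it, along the tool's axes as they then stand; what a row does not reach is not made up. A row lasts 1/8 s, in which the tool goes at most 62.5 mm and 10.7 degrees, less where a joint would pass 70% of its speed; a pose out of reach is approached as far as the arm can. A call is refused whole if a number of a shift passes 62.5 or a number of a turn 10.7, either way. A call with a gripper value outside its range is refused whole. The fingers move at their own pace and stop on an object; "force" is the grip in N (left out, the last holds). Time passes only in rows, so rows that do not move let the fingers close, or fill a call up. It gives the time, the measured TCP pose, the force, the opening and the grip force at its end, in the units of the state.
- state(): the state, without advancing time (a new reading comes with each control period).
- grab_frame(name): name is "scene" or "top" or "wrist"; returns a dict with "image" (480x640x3 uint8, blue, green, red), "fovy" (degrees; the focal length in pixels is half the picture's height over the tangent of half this angle, whatever the lens; pixels are square), "cx", "cy" (the principal point, pixels), "dist" ([k1, k2, p1, p2, k3] as OpenCV has them; the pictures are not rectified), "origin" and "rotation" of the camera in the world; the wrist camera has in their place "tool_from_camera" (4x4, takes a point from camera to tool coordinates, whose origin is the TCP and whose axes are the flange's). Camera axes: x right, y down, z forward; pixel columns grow to the right and rows downward; lengths in mm; the calibration is good to about 2 mm. A picture is of the moment at which its call begins: read the wrist's pose just before it. There is no depth.
- job_done(): hands the job in; it is judged then, once.
The state is a dict: "time_s": time; "qpos": joint angles; "qvel": joint speeds; "effort": joint torques, N m; "ee_pos": TCP position; "ee_rot": TCP orientation; "force": force on the tool from outside, world axes, zero at the start; "torque": the same for the moment, N m; "gripper_width": finger opening in mm; "gripper_force": force on a finger pad.
Only numpy, scipy, OpenCV 4.12 (cv2) and the standard library are available. Lean on these libraries where they do the work, as an engineer would, in place of code of your own. Each camera call takes 0.05 s, during which the arm holds its last target. There are 200 camera calls.

## Working session

There is one attempt and no reset: what is moved stays moved. The work goes in short steps, Python scripts to look and compute and a tool call to move; the robot and the scene stay as the last step left them, time stands still between calls to the robot, and variables do not carry over. Pictures are saved under pics/ and viewed, at most 10 in all, crops included, and the job is handed in when it is done.

Besides the shell and the picture viewer there is one more tool, called after "Emit:" as name(argument=value, ...), one argument or row to a line, values as JSON. step_arm: Moves the arm, as the interface text tells. Its arguments: {"type":"object","properties":{"steps":{"type":"array","items":{"type":"array","items":{"type":"number"}}},"force":{"type":"number"}},"required":["steps"]}

```bash
mkdir -p pics; ls; python3 - <<'E'
from workcell import *
import cv2, pickle
s=state(); print(s)
for n in ("scene","top","wrist"):
    f=grab_frame(n); pickle.dump((f,s),open(f"pics/{n}0.pkl","wb")); cv2.imwrite(f"pics/{n}0.png",f["image"])
    print({k:v for k,v in f.items() if k!="image"})
E
```

```text
pics
{'time_s': 0.0, 'qpos': array([ 6.74932812e+01,  1.83504180e+01,  8.97079538e+01, -3.25416646e-03,
        7.20424647e+01, -1.14695176e+00]), 'qvel': array([ 0.00129137, -0.05235196, -0.01129356, -0.03900262,  0.04765316,
        0.00906429]), 'effort': array([-7.91080583e-05, -4.12479651e+01, -2.31975335e+01,  7.26001686e-02,
        4.55787464e-02, -1.64054909e-04]), 'ee_pos': array([209.25744731, 535.01972167, 213.12204891]), 'ee_rot': array([-1.79899122e+02,  1.07483102e-03,  1.58641240e+02]), 'force': array([ 0.18433205,  0.19649186, -0.21047451]), 'torque': array([ 0.00160346, -0.01382224, -0.01840013]), 'gripper_force': 0.0, 'gripper_width': 91.47292428780051}
{'fovy': 53.153449709102716, 'cx': 319.36536827671256, 'cy': 232.72470752559244, 'dist': array([-0.0325385,  0.       ,  0.       ,  0.       ,  0.       ]), 'origin': array([1146.50763804, -608.85581689,  763.45576596]), 'rotation': array([-127.19569136,    0.89039113,   44.92449875])}
{'fovy': 55.911696961023, 'cx': 322.39765884831587, 'cy': 244.16676543678582, 'dist': array([-0.11399785,  0.        ,  0.        ,  0.        ,  0.        ]), 'origin': array([ 397.99933012,   40.53771168, 1132.56524693]), 'rotation': array([-174.44739822,   -0.23439808,  -91.0420844 ])}
{'fovy': 70.5227436947519, 'cx': 314.308305310904, 'cy': 244.34713838629946, 'dist': array([-0.05032811,  0.        ,  0.        ,  0.        ,  0.        ]), 'tool_from_camera': array([[-2.95625045e-04, -9.69428786e-01, -2.45372657e-01,
         6.94993744e+01],
       [ 9.99999896e-01, -2.01182537e-04, -4.09959579e-04,
        -9.32049064e-02],
       [ 3.48061924e-04, -2.45372753e-01,  9.69428745e-01,
        -1.71527153e+02],
       [ 0.00000000e+00,  0.00000000e+00,  0.00000000e+00,
         1.00000000e+00]])}
```

View pics/top0.png

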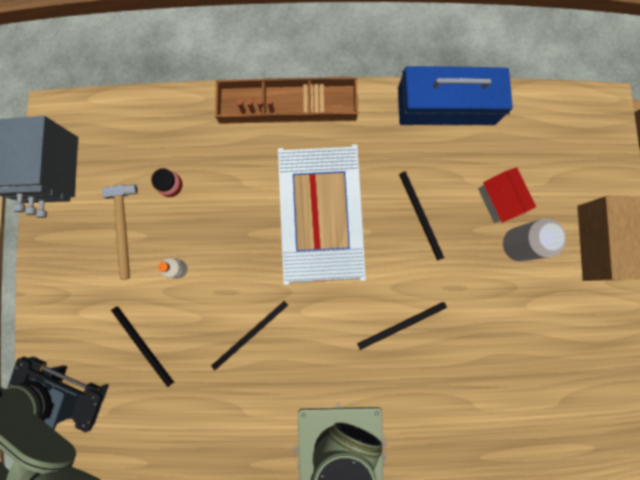

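View pics/scene0.png

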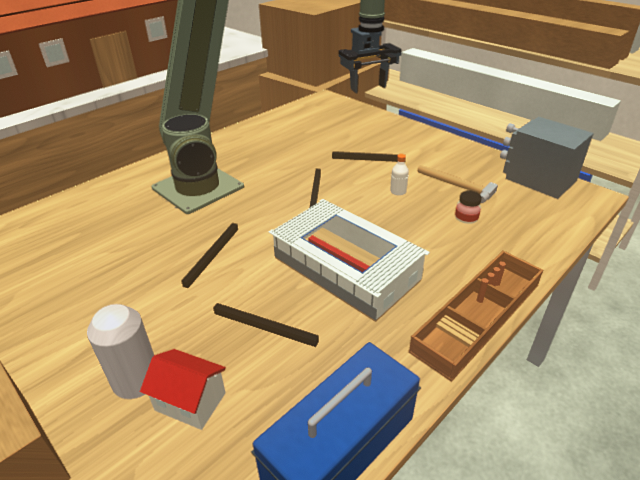

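The top view shows the shed at about (322,214), with the red beam running (313,174)–(318,248) in its opening. The scene view confirms this.

Things that could be taken for the beam:
- **Black sticks:** (421,215), (402,326), (250,335) and (142,345). Wrong colour.
- **Other red things:** the house roof at (508,195) and the jar at (170,183). Wrong shape.

I choose the strip at (315,211).

```bash
cat > h.py <<'E'
import numpy as np, cv2, pickle
from scipy.spatial.transform import Rotation as R
def K(f):
    fl=240/np.tan(np.radians(f["fovy"]/2)); return np.array([[fl,0,f["cx"]],[0,fl,f["cy"]],[0,0,1]])
def pose(f,s=None):
    if "origin" in f: return R.from_euler("xyz",f["rotation"],degrees=True).as_matrix(),np.array(f["origin"])
    T=f["tool_from_camera"]; Rt=R.from_euler("xyz",s["ee_rot"],degrees=True).as_matrix()
    return Rt@T[:3,:3], Rt@T[:3,3]+s["ee_pos"]
def rays(f,uv,s=None):
    Rc,o=pose(f,s); p=cv2.undistortPoints(np.array(uv,float).reshape(-1,1,2),K(f),f["dist"]).reshape(-1,2)
    d=np.c_[p,np.ones(len(p))]@Rc.T; return o,d/np.linalg.norm(d,axis=1)[:,None]
def onplane(f,uv,z,s=None):
    o,d=rays(f,uv,s); return o+d*((z-o[2])/d[:,2])[:,None]
def tri(fa,ua,fb,ub,sa=None,sb=None):
    oa,da=rays(fa,ua,sa); ob,db=rays(fb,ub,sb); out=[]
    for a,b in zip(da,db):
        t=np.linalg.lstsq(np.c_[a,-b],ob-oa,rcond=None)[0]; p,q=oa+t[0]*a,ob+t[1]*b
        out.append(np.r_[(p+q)/2,np.linalg.norm(p-q)])
    return np.array(out)
def project(f,P,s=None):
    Rc,o=pose(f,s); rv=cv2.Rodrigues(Rc.T)[0]; return cv2.projectPoints(np.array(P,float),rv,-Rc.T@o,K(f),f["dist"])[0].reshape(-1,2)
def red(f):
    h=cv2.cvtColor(f["image"],cv2.COLOR_BGR2HSV); return (((h[...,0]<8)|(h[...,0]>172))&(h[...,1]>150)&(h[...,2]>60)).astype(np.uint8)
def blue(f):
    h=cv2.cvtColor(f["image"],cv2.COLOR_BGR2HSV); return ((h[...,0]>105)&(h[...,0]<130)&(h[...,1]>50)).astype(np.uint8)
def biggest(m,box):
    k=np.zeros_like(m); x0,y0,x1,y1=box; k[y0:y1,x0:x1]=m[y0:y1,x0:x1]
    k=cv2.morphologyEx(k,cv2.MORPH_CLOSE,np.ones((5,5)))
    return max(cv2.findContours(k,0,1)[0],key=cv2.contourArea)
E
python3 - <<'E'
from h import *
np.set_printoptions(precision=1,suppress=True)
L=lambda n:pickle.load(open(f"pics/{n}0.pkl","rb"))[0]
T,S=L("top"),L("scene")
for n,f,box in (("top",T,(270,140,370,290)),("scene",S,(265,195,430,320))):
    for nm,m in (("red",red(f)),("blue",blue(f))):
        c=biggest(m,box); r=cv2.minAreaRect(c); print(n,nm,cv2.contourArea(c),r)
        p=cv2.approxPolyDP(cv2.convexHull(c),4,True).reshape(-1,2); print(p.tolist())
        if n=="top": print(onplane(f,cv2.boxPoints(r),86 if nm=="blue" else 26))
        else: print(onplane(f,p,86 if nm=="blue" else 26))
a=[cv2.resize(T["image"][140:290,270:375],None,fx=3.8,fy=3.8,interpolation=cv2.INTER_CUBIC),cv2.resize(S["image"][195:320,265:435],None,fx=2.2,fy=4.56*150/152*1,interpolation=2)]
a=[x[:560] for x in a]; h=min(x.shape[0] for x in a)
cv2.imwrite("pics/crop1.png",np.hstack([x[:h] for x in a]))
E
```

```text
top red 348.0 ((314.42144775390625, 211.00552368164062), (72.45338439941406, 5.915277004241943), 85.98582458496094)
[[310, 175], [315, 177], [319, 247], [314, 246]]
[[679.8  64.6  26. ]
 [680.6  49.8  26. ]
 [498.7  40.3  26. ]
 [498.   54.8  26. ]]
top blue 4142.5 ((320.7070007324219, 210.84730529785156), (78.81546020507812, 54.509666442871094), 87.27368927001953)
[[344, 171], [349, 248], [296, 251], [292, 174]]
[[670.8 104.2  86. ]
 [674.9 -24.9  86. ]
 [487.4 -29.1  86. ]
 [483.6  97.5  86. ]]
scene red 399.0 ((337.802001953125, 253.28860473632812), (65.21414947509766, 7.730441570281982), 28.442928314208984)
[[309, 238], [368, 266], [361, 270]]
[[448.8  37.7  26. ]
 [624.2  58.8  26. ]
 [621.7  36.9  26. ]]
scene blue 16.0 ((384.3106384277344, 251.86009216308594), (5.618107795715332, 25.611963272094727), 51.709835052490234)
[[396, 246], [376, 262], [391, 243]]
[[667.9 100.   86. ]
 [670.7  26.4  86. ]
 [653.  100.8  86. ]]
```

View pics/crop1.png

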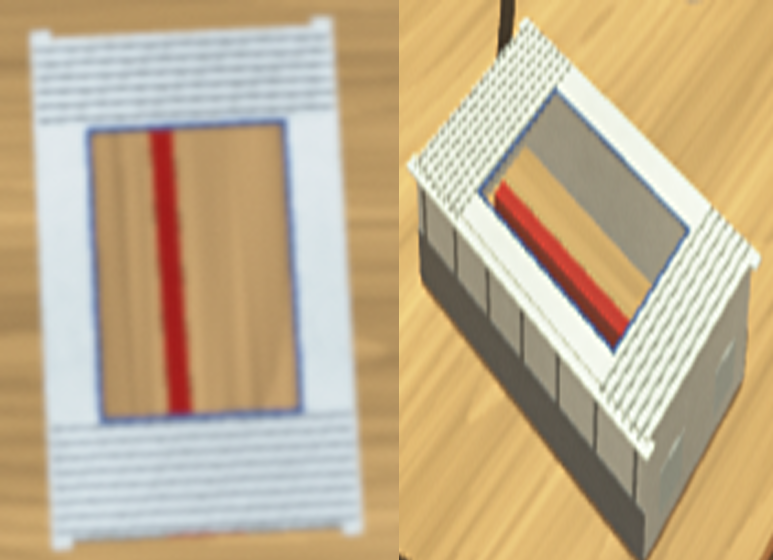

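The crop confirms it: a red beam on the shed floor inside the blue-edged opening. The opening's centre is about (579,37), the axis is about 2° and the beam sits about 14 mm to the left. Next I move over the shed.

Emit:
step_arm(
  steps=[
    [0,0,0,-41.7,-26.7,-5,1],
    [0,0,0,-41.7,-26.7,-5,1],
    [0,0,0,-41.7,-26.7,-5,1],
    [0,0,0,-41.7,-26.7,-5,1],
    [0,0,0,-41.7,-26.7,-5,1],
    [0,0,0,-41.7,-26.7,-5,1],
    [0,0,0,-41.7,-26.7,-5,1],
    [0,0,0,-41.7,-26.7,-5,1],
  ],
)

```text
time_s: 1.15
ee_pos: [442.9, 213.6, 254.0]
ee_rot: [180.0, -0.0, 158.6]
force: [1.2, 0.5, -0.1]
gripper_width: 91.2
gripper_force: 0.0
```

Emit:
step_arm(
  steps=[
    [0,0,0,-41.7,-26.7,-5,0.5],
    [0,0,0,-41.7,-26.7,-5,0.5],
    [0,0,0,-41.7,-26.7,-5,0.5],
    [0,0,0,-41.7,-26.7,-5,0.5],
    [0,0,-8,0,0,0,0.5],
    [0,0,-8,0,0,0,0.5],
    [0,0,-8,0,0,0,0.5],
    [0,0,0,0,0,0,0.5],
  ],
)

```text
time_s: 2.15
ee_pos: [558.6, 54.8, 273.6]
ee_rot: [180.0, -0.0, -177.5]
force: [-0.3, 0.2, 0.4]
gripper_width: 45.6
gripper_force: 0.0
```

```bash
cat > look.py <<'E'
import sys; from workcell import *; from h import *
np.set_printoptions(precision=1,suppress=True)
n=sys.argv[1]; s=state(); f=grab_frame("wrist"); pickle.dump((f,s),open(f"pics/w{n}.pkl","wb")); cv2.imwrite(f"pics/w{n}.png",f["image"])
print(s["time_s"],s["ee_pos"],s["ee_rot"],s["qpos"],s["force"],s["gripper_width"],s["gripper_force"])
E
python3 look.py 1
```

```text
2.15 [558.6  54.8 273.6] [ 180.    -0.  -177.5] [  4.4  15.3  85.3   0.   79.4 -88.1] [-0.3  0.2  0.4] 45.56627692552142 0.0
```

View pics/w1.png

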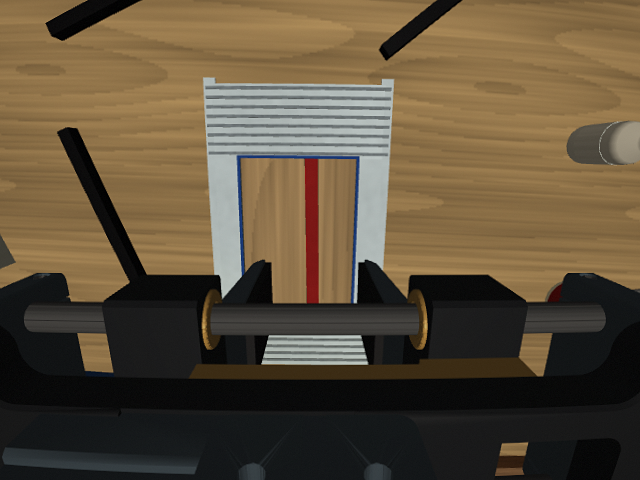

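The wrist view's image-down is +x. The opening's near corners are at (238,156) and (358,156), and the beam crosses that edge at about (312,158). I take a second view 80 mm further on so I can triangulate.

Emit:
step_arm(
  steps=[
    [0,0,0,-20,0,0,0.5],
    [0,0,0,-20,0,0,0.5],
    [0,0,0,-20,0,0,0.5],
    [0,0,0,-20,0,0,0.5],
    [0,0,0,-5,0,0,0.5],
    [0,0,0,0,0,0,0.5],
    [0,0,0,0,0,0,0.5],
    [0,0,0,0,0,0,0.5],
  ],
)

```text
time_s: 3.2
ee_pos: [643.2, 58.8, 274.3]
ee_rot: [180.0, 0.0, -177.4]
force: [0.4, -0.1, -0.1]
gripper_width: 45.4
gripper_force: 0.0
```

```bash
python3 look.py 2; python3 - <<'E'
from h import *
np.set_printoptions(precision=1,suppress=True)
L=lambda n:pickle.load(open(f"pics/w{n}.pkl","rb"))
for n in "12":
    f,s=L(n); b=biggest(blue(f),(200,20,400,262)); r=biggest(red(f),(200,20,400,262))
    for nm,c in (("blue",b),("red",r)):
        p=cv2.approxPolyDP(cv2.convexHull(c),4,True).reshape(-1,2)
        print(n,nm,p.tolist()); print(onplane(f,p,86 if nm=="blue" else 26,s)[:,:2].tolist())
E
```

```text
3.2 [643.2  58.8 274.3] [ 180.     0.  -177.4] [  4.2  23.3  73.4   0.   83.3 -88.4] [ 0.4 -0.1 -0.1] 45.36861712540297 0.0
1 blue [[359, 157], [355, 261], [241, 261], [237, 155]]
[[485.2283910442051, 97.65208416751476], [596.8428436863562, 101.58558111343399], [602.4381909280744, -24.509632656640832], [488.5914215871101, -27.886582970718038]]
1 red [[317, 159], [318, 261], [306, 261], [305, 159]]
[[489.1937963251289, 55.01836989945449], [616.8932413569798, 62.17059409159895], [617.5760486545839, 46.708078747612355], [489.8244440133611, 40.61616179371767]]
2 blue [[361, 67], [354, 250], [240, 249], [232, 66]]
[[483.7549047046123, 97.3364487516932], [669.1447216956061, 103.712628084546], [673.7439784091665, -21.57767864444731], [488.25000783335895, -28.98446344600456]]
2 red [[317, 71], [318, 245], [306, 245], [304, 71]]
[[475.5117937809516, 54.272782899593324], [680.557777567218, 65.27042670947918], [681.2574710973316, 49.967462943240584], [476.18049176203925, 39.42208649152533]]
```

View pics/w2.png

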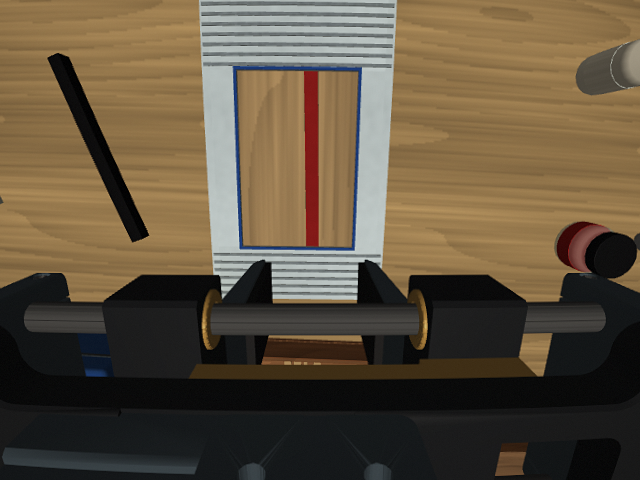

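Measured in the world frame:
- **Opening:** centre (578.7,37.9), yaw 2.1°, outer edging 186×126, consistent at z = 86 in both wrist views.
- **Beam:** centre line passes through (607.7,53.8), yaw 3.0°, about 15 wide at z = 26, agreeing with the text and the scene camera to about 4 mm.

Next I move above the grip point and descend.

Emit:
step_arm(
  steps=[
    [0,0,-0.4,20,-3.4,0,0.4],
    [0,0,0,15.7,0,0,0.4],
    [0,0,0,0,0,35,0.4],
    [0,0,0,0,0,40,0.4],
    [0,0,0,0,0,40,0.4],
    [0,0,0,0,0,35,0.4],
    [0,0,0,0,0,0,0.4],
    [0,0,0,0,0,0,0.4],
  ],
)

```text
time_s: 4.25
ee_pos: [609.1, 53.7, 125.5]
ee_rot: [180.0, 0.2, -177.0]
force: [0.7, -0.3, 0.9]
gripper_width: 36.8
gripper_force: 0.0
```

```bash
python3 look.py 3; python3 - <<'E'
from h import *
f,s=pickle.load(open("pics/w3.pkl","rb"))
print(project(f,[[607.7,53.8,26],[607.7,53.8,86],s["ee_pos"]],s))
E
```

```text
4.25 [609.1  53.7 125.5] [ 180.     0.2 -177. ] [  4.   25.2  92.2   0.   62.4 -89.1] [ 0.7 -0.3  0.9] 36.83773689349225 0.0
[[314.38911766 243.41378961]
 [314.38790741 265.96784796]
 [314.08097435 291.12639615]]
```

View pics/w3.png

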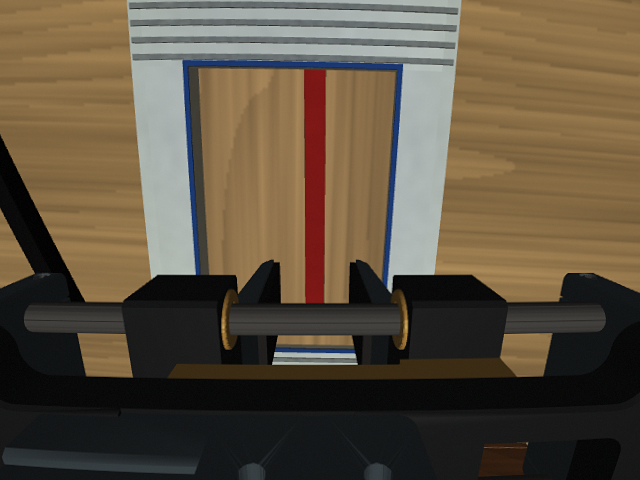

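The beam is centred between the fingers (columns 304–326) and parallel to the tool, and the opening's far edge is clear at row 350. I descend, then close.

Emit:
step_arm(
  steps=[
    [0,0,0,0,0,25,0.4],
    [0,0,0,0,0,30,0.4],
    [0,0,0,0,0,25,0.4],
    [0,0,0,0,0,20,0.4],
    [0,0,0,0,0,10,0.4],
    [0,0,0,0,0,2,0.4],
    [0,0,0,0,0,0,0.4],
    [0,0,0,0,0,0,0.4],
  ],
)

```text
time_s: 5.3
ee_pos: [608.9, 53.7, 12.9]
ee_rot: [180.0, 0.1, -177.0]
force: [-0.7, -0.5, 0.4]
gripper_width: 36.4
gripper_force: 0.0
```

Emit:
step_arm(
  steps=[
    [0,0,0,0,0,0,0.3],
    [0,0,0,0,0,0,0.2],
    [0,0,0,0,0,0,0.1],
    [0,0,0,0,0,0,0],
    [0,0,0,0,0,0,0],
    [0,0,0,0,0,0,0],
    [0,0,0,0,0,0,0],
    [0,0,0,0,0,0,0],
  ],
  force=25,
)

```text
time_s: 6.3
ee_pos: [608.2, 53.7, 12.1]
ee_rot: [180.0, 0.0, -177.0]
force: [0.2, -0.6, 2.4]
gripper_width: 15.9
gripper_force: 25.0
```

The beam is gripped (15.9 mm wide, 25 N). I slide it back.

Emit:
step_arm(
  steps=[
    [0,0,0,3,0,0,0],
    [0,0,0,3,0,0,0],
    [0,0,0,3,0,0,0],
    [0,0,0,3,0,0,0],
    [0,0,0,3,0,0,0],
    [0,0,0,2,0,0,0],
    [0,0,0,1,0,0,0],
    [0,0,0,0,0,0,0],
  ],
)

```text
time_s: 7.3
ee_pos: [590.1, 52.7, 12.1]
ee_rot: [180.0, 0.0, -177.0]
force: [1.4, 0.2, 3.5]
gripper_width: 15.8
gripper_force: 25.0
```

Emit:
step_arm(
  steps=[
    [0,0,0,1,0,0,0],
    [0,0,0,1,0,0,0],
    [0,0,0,1,0,0,0],
    [0,0,0,1,0,0,0],
    [0,0,0,1,0,0,0],
    [0,0,0,1,0,0,0],
    [0,0,0,0,0,0,0],
    [0,0,0,0,0,0,0],
  ],
)

```text
time_s: 8.3
ee_pos: [587.3, 52.5, 12.6]
ee_rot: [180.0, 0.4, -177.0]
force: [8.0, 0.0, 0.7]
gripper_width: 15.7
gripper_force: 25.0
```

```bash
python3 - <<'E'
from workcell import *
from h import *
s=state(); print(s["force"],s["ee_pos"])
t=grab_frame("top"); c=grab_frame("scene")
a=np.deg2rad(2.1)
w=lambda x,y,z:[573.2+x*np.cos(a)-y*np.sin(a),37.7+x*np.sin(a)+y*np.cos(a),z]
for f in(t,c): print(project(f,[w(90,18,26),w(95,18,86),w(-84,12,86)]))
A=cv2.resize(t["image"][150:270,270:370],None,fx=4,fy=4,interpolation=2); B=cv2.resize(c["image"][200:320,300:400],None,fx=4,fy=4,interpolation=2)
cv2.imwrite("pics/c4.png",np.hstack([A,B]))
E
```

```text
[8.01597889e+00 7.56178106e-03 6.99740018e-01] [587.28235544  52.50995057  12.62670055]
[[311.27334569 181.78139871]
 [310.65113258 173.80877211]
 [317.22798926 248.90021194]]
[[380.89284773 273.61627876]
 [384.41909196 254.31938695]
 [322.59388189 223.65473104]]
```

View pics/c4.png

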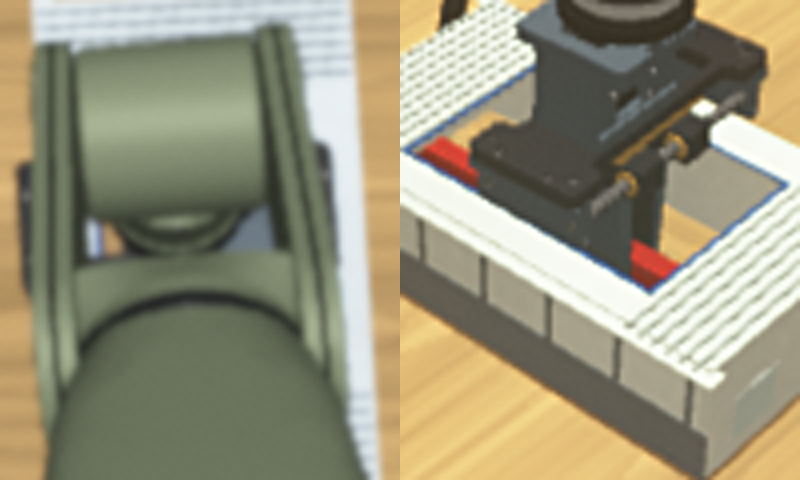

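The push builds up to 8 N over 3 mm after about 21 mm of travel, so the end wall has been met. The scene crop shows the beam still low, running under the roof edge at right-crop (680,270). Next I work out the tilt rows, pivoting on the near end with the top corner kept off the wall.

```bash
python3 - <<'E'
import numpy as np
u,v=164.6,6.6
th=np.radians(np.r_[0,np.arange(2.5,25.1,2.5)])
m=np.linspace(1,3,len(th)); zb=6+np.linspace(1,3,len(th))
x=-150+20*np.sin(th)+m+u*np.cos(th)-v*np.sin(th); z=zb+u*np.sin(th)+v*np.cos(th)
for i in range(1,len(th)):
    dx,dz,t=x[i]-x[i-1],z[i]-z[i-1],th[i-1]
    # tool x=-(cos,sin), tool z=(sin,-cos)
    print(round(np.degrees(th[i]),1),round(-(dx*np.cos(t)+dz*np.sin(t)),1),round(dx*np.sin(t)-dz*np.cos(t),1))
E
```

```text
2.5 -0.6 -7.4
5.0 -0.6 -7.3
7.5 -0.6 -7.3
10.0 -0.6 -7.2
12.5 -0.6 -7.2
15.0 -0.6 -7.1
17.5 -0.6 -7.1
20.0 -0.6 -7.1
22.5 -0.6 -7.0
25.0 -0.6 -7.0
```

Emit:
step_arm(
  steps=[
    [0,0,0,-3.5,0,-1,0],
    [0,0,0,0,0,0,0],
    [0,-2.5,0,-0.6,0,-7.4,0],
    [0,-2.5,0,-0.6,0,-7.3,0],
    [0,-2.5,0,-0.6,0,-7.3,0],
    [0,-2.5,0,-0.6,0,-7.2,0],
    [0,0,0,0,0,0,0],
    [0,0,0,0,0,0,0],
  ],
)

```text
time_s: 9.4
ee_pos: [587.2, 52.5, 41.5]
ee_rot: [180.0, 9.8, -177.0]
force: [0.6, -0.4, -1.2]
gripper_width: 15.8
gripper_force: 25.0
```

Emit:
step_arm(
  steps=[
    [0,-2.5,0,-0.6,0,-7.2,0],
    [0,-2.5,0,-0.6,0,-7.1,0],
    [0,-2.5,0,-0.6,0,-7.1,0],
    [0,-2.5,0,-0.6,0,-7.1,0],
    [0,-2.5,0,-0.6,0,-7.0,0],
    [0,-2.5,0,-0.6,0,-7.0,0],
    [0,0,0,0,0,0,0],
    [0,0,0,0,0,0,0],
  ],
)

```text
time_s: 10.4
ee_pos: [579.6, 52.1, 83.3]
ee_rot: [180.0, 24.9, -177.0]
force: [1.1, -0.4, -1.0]
gripper_width: 16.0
gripper_force: 25.0
```

```bash
python3 - <<'E'
from workcell import *
from h import *
s=state(); print(s["force"],s["ee_pos"],s["ee_rot"],s["qpos"])
c=grab_frame("scene")
Rt=R.from_euler("xyz",s["ee_rot"],degrees=True).as_matrix()
P=[s["ee_pos"]+Rt@np.array([164.6-240*k,0,-3.4]) for k in (0,1)]
print(P,project(c,P))
cv2.imwrite("pics/c5.png",cv2.resize(c["image"][130:330,250:450],None,fx=3,fy=3,interpolation=2))
E
```

```text
[ 1.05587209 -0.35914828 -0.99978998] [579.56735139  52.11520973  83.28884913] [ 179.99568623   24.8670456  -176.96679664] [  4.31411537  16.79611577 119.53264804  -1.65669641  18.8168782
 -87.26961446]
[array([429.00955859,  44.13706208,  17.15700969]), array([646.45314782,  55.65915793, 118.08038067])] [[305.52891257 236.32428188]
 [376.82071548 239.46351675]]
```

View pics/c5.png

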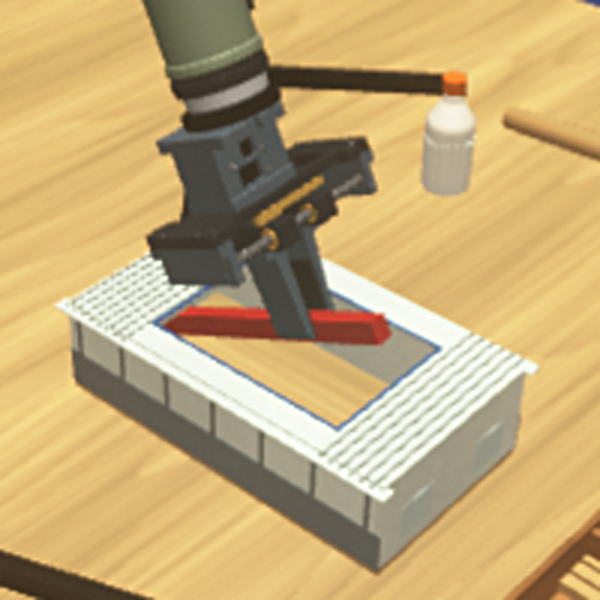

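The far end is at crop (383,328), against (380,328) predicted, at z about 118. The beam is tilted through the opening without slipping. I draw it along its axis, then lift.

Emit:
step_arm(
  steps=[
    [0,0,0,-6,0,0,0],
    [0,0,0,-14,0,0,0],
    [0,0,0,-16,0,0,0],
    [0,0,0,-16,0,0,0],
    [0,0,0,-16,0,0,0],
    [0,0,0,-14,0,0,0],
    [0,0,0,-6,0,0,0],
    [0,0,0,0,0,0,0],
  ],
)

```text
time_s: 11.45
ee_pos: [659.7, 56.4, 121.1]
ee_rot: [180.0, 25.0, -177.0]
force: [-0.7, 0.1, -0.4]
gripper_width: 16.2
gripper_force: 25.0
```

Emit:
step_arm(
  steps=[
    [0,0,0,-4,0,-8,0],
    [0,0,0,-8,0,-17,0],
    [0,0,0,-8,0,-17,0],
    [0,0,0,-8,0,-17,0],
    [0,0,0,-8,0,-17,0],
    [0,0,0,-8,0,-17,0],
    [0,0,0,-4,0,-8,0],
    [0,0,0,0,0,0,0],
  ],
)

```text
time_s: 12.45
ee_pos: [660.3, 56.4, 233.7]
ee_rot: [180.0, 25.1, -177.0]
force: [-0.2, -0.1, -0.9]
gripper_width: 15.9
gripper_force: 25.0
```

Emit:
step_arm(
  steps=[
    [0,0,0,0,0,0,0],
    [0,0,0,0,0,0,0],
    [0,0,0,0,0,0,0],
    [0,0,0,0,0,0,0],
    [0,0,0,0,0,0,0],
    [0,0,0,0,0,0,0],
    [0,0,0,0,0,0,0],
    [0,0,0,0,0,0,0],
  ],
)

```text
time_s: 13.45
ee_pos: [660.3, 56.4, 232.9]
ee_rot: [180.0, 25.0, -177.0]
force: [-0.3, 0.6, -1.1]
gripper_width: 15.8
gripper_force: 25.0
```

```bash
python3 - <<'E'
from workcell import *
from h import *
s=state(); print(s["force"],s["ee_pos"],s["ee_rot"],s["gripper_width"],s["gripper_force"],s["time_s"])
c=grab_frame("scene")
Rt=R.from_euler("xyz",s["ee_rot"],degrees=True).as_matrix()
P=[s["ee_pos"]+Rt@np.array([164.6-240*k,0,-3.4]) for k in (0,1)]
print(P,project(c,P))
cv2.imwrite("pics/c6.png",cv2.resize(c["image"][80:330,220:470],None,fx=2.4,fy=2.4,interpolation=2))
E
```

```text
[-0.30185679  0.57570981 -1.07219215] [660.28004979  56.40991115 232.917032  ] [ 179.99666937   25.00061887 -176.95870883] 15.837380642618092 24.999816119670868 13.45
[array([509.87774615,  48.41877071, 166.43388575]), array([727.08416548,  59.95904615, 267.86461799])] [[329.34469487 198.48698049]
 [415.59023782 194.46041987]]
```

View pics/c6.png

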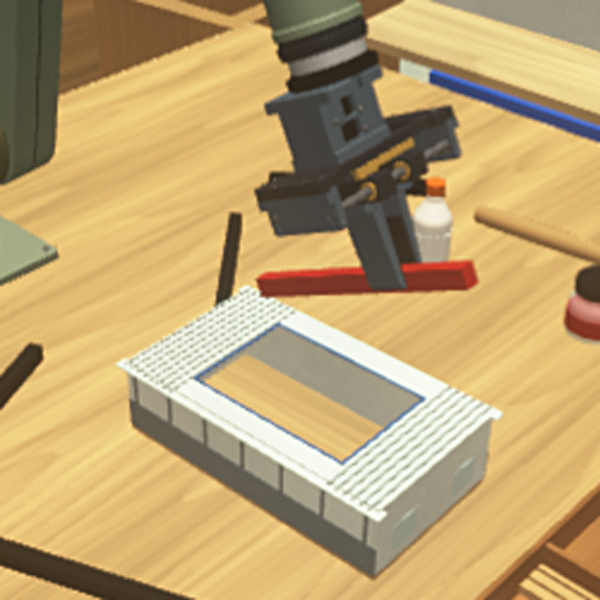

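The whole beam is out. Its ends are at crop (262,284) and (470,275), as predicted, at z of about 166 and 268. It is held still and the bystanders are untouched.

```bash
python3 -c "
from workcell import *
print(job_done())"
```

```text
the job is handed in; nothing more can be done
None
```

I slid the beam back against the end wall (about 8 N felt), tilted it 25° and drew it out through the opening. I handed the job in at about 13.5 s with the beam held still, both ends at least 165 mm above the table; `job_done()` gave no verdict.

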